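# Press a sample pellet in the hand press

## Robot

A 6-joint arm with a two-finger parallel gripper is mounted at the origin on the work surface. World frame = base frame: x ahead of the robot, y to its left, z up, the work surface at z = 0. Lengths are in mm, angles in rad, forces in N, time in s.
With the tool pointing down it reaches from about 300 to 775 mm from the base axis. Payload 14.6 kg.
Tool frame: the origin (TCP) lies between the finger pads, 19 mm behind the fingertips; this is the grasp point; z points along the fingers, y is the line along which they close (so a half turn about z gives the same grasp; the last joint's range is limited). The gripper opens to 94 mm and grips with 3 to 60 N. Pads are 16 mm wide; open, the fingers measure 119 mm over their backs; the gripper's body (75 mm by 177 mm) begins 78 mm behind the grasp point.
Start: joints at [-1.169, 0.3, 1.521, -0, 1.321, -0.067], TCP at [248.491, -490.654, 224.246] pointing down, gripper open.
Joint ranges: [-3.03, 3.03], [-0.79, 2.21], [0.23, 2.52], [-1.04, 4.18], [0, 3.07], [-2.55, 2.55]. Speed limits (rad/s): [2.22, 2.22, 2.57, 3.14, 3.14, 3.14].

## Interface

Orientations are given as [roll, pitch, yaw] about the fixed x, y, z axes, in that order (R = Rz(yaw) Ry(pitch) Rx(roll)).
In Python, from cell import manip, camera gives the robot as it stands.
- The arm moves only by the tool move_arm, never from a script. Its arguments are lists of equal length, an entry for each row: "dp": the shift along the world's x, y, z in mm, a list of three; "rotation": the turn, a rotation vector about the world's x, y, z in rad, a list of three; "hand": the opening, from 0 (shut) to 1 (fully open). A call has 1 to 10 rows; each row shifts and turns the commanded pose from where the row before left it; what a row does not reach is not made up. A row lasts 1/8 s, in which the tool goes at most 62.5 mm and 10.7 degrees, less where a joint would pass 70% of its speed; a pose out of reach is approached as far as the arm can. A call with a gripper value outside its range is refused whole. The fingers move at their own pace and stop on an object; "newtons" is the grip in N (left out, the last holds). Time passes only in rows, so rows that do not move let the fingers close. It gives the time, the measured TCP pose, the force, the opening and the grip force at its end, in the units of the state.
- manip.read_state(): the state, without advancing time (a new reading comes with each control period).
- camera(name): name is "side" or "top" or "wrist"; returns a dict with "image" (400x640x3 uint8, red, green, blue), "fx", "fy", "cx", "cy" (pixels), "R" (3x3) and "t" (3): a world point X has camera coordinates R X + t; the wrist camera has in their place "mount" (4x4, takes a point from camera to tool coordinates, whose origin is the TCP and whose axes are the flange's). Camera axes: x right, y down, z forward; pixel columns grow to the right and rows downward; lengths in mm; the calibration is good to about 2 mm. A picture is of the moment at which its call begins: read the wrist's pose just before it. There is no depth.
- manip.sign_off(): hands the job in; it is judged then, once.
The state is a dict: "clock": time; "joints": joint angles; "qd": joint speeds; "effort": joint torques, N m; "eef_pos": TCP position; "eef_rot": TCP orientation; "wrist_force": force on the tool from outside, world axes, zero at the start; "moment": the same for the moment, N m; "finger_gap": finger opening in mm; "finger_force": force on a finger pad.
Only numpy, scipy, OpenCV 4.12 (cv2) and the standard library are available. Lean on these libraries where they do the work, as an engineer would, in place of code of your own. Each camera call takes 0.05 s, during which the arm holds its last target. There are 200 camera calls.

## Task

Lift the pellet die out of its grey holder by its round body, stand it on the empty ring at the open end of the press bed with its handle pointing away from the press column, and let go. Then take it by its handle and slide it along the bed, without lifting it, onto the ring under the ram (just short of or lightly against the column), and let go. Pull the sprung lever down through its full stroke to press the pellet, ease it slowly back up to its rest without letting it fly back, and leave the die under the ram and the other things on the bench undisturbed.

Things in the scene. Friction and masses are not known exactly. Their poses are not given: they have to be found in the camera images.
- press: Grey hand press, fixed. Origin at bench level under the ram axis, z up. Steel bed 20 mm thick, 100 mm wide (x), y from -165 to +100 mm. Column on the bed: y = +29 to +75 mm, x = -35 to +35 mm. Head overhangs from the column to y = -35 mm, at 90 to 225 mm above the bench. Ram nose (30 mm across) hangs at 68 mm above the bench, comes down 14 mm with the lever. Lever: +y side, reaching to -x.
- press_load (a point): Centre of the ring marked on the bed's open end (64 mm across), on the bed's top, 120 mm to -y of the ram axis; its axes are those of the press.
- press_ram (a point): Centre of the ring marked on the bed under the ram, on the bed's top (20 mm above the bench). A die pushed right against the column is 4 mm past this point. The ram nose then bears on its plunger with a soft spring.
- nose: The ram's steel nose, 30 mm across and 11 mm high, moved by the lever only. Origin at the centre of its underside, 68 mm above the bench at rest (8 mm above the plunger of a die standing on the bed).
- press_pivot (a point): Point on the lever's hinge axis (parallel to the press's y), 190 mm above the bench, level in y with lever_grip.
- lever (a joint): Lever angle in rad: 0 at rest (arm 30 degrees above level, pointing to the press's -x), 1.05 at the bottom stop (30 degrees below level). A spring drives it back to 0; about 10 N at the grip holds it down. Let go from low down, it flies back.
- lever_grip (a point): Centre of the lever's round black grip: a bar 18 mm thick and 80 mm long, parallel to the press's y, 190 mm from the hinge axis. The arm joins it at its end 48 mm to -y of this point; the other end is free. At rest it is 285 mm above the bench, at the bottom stop 95 mm.
- die: Steel pellet die, about 0.45 kg: round body 50 mm across and 30 mm high, with a plunger 24 mm across on top (total height 40 mm). Origin at the centre of its underside; a straight handle runs along its +x from the body to 145 mm from the origin, 14 mm wide and 12 mm thick, its middle 22 mm above the underside.
- die_grip (a point): Point on the die's handle to take it by, 115 mm from the die's origin along its +x, mid-thickness.
- cradle: Grey plastic holder for the die, fixed to the bench: base 205 mm long (x = -45 to +160 mm), 96 mm wide, 8 mm thick. The die stands at its origin on the base; the handle lies along +x between two walls (22 mm apart, tops 40 mm above the bench, x from 35 to 160 mm) that leave no room for fingers beside the handle.
- mortar: White mortar with pestle, 90 mm across, 45 mm high, its pestle sticking out to 73 mm from the centre and 71 mm high. Leave alone. Origin under its centre.
- jar: White jar, 72 mm across, 115 mm high. Leave alone. Origin under its centre.
- bottle: White bottle with red cap, 64 mm across, 170 mm high. Leave alone. Origin under its centre.
Mind the look-alikes: they are no part of the job. Of the things like the die, leave any that is purple; of the rest the smaller one is meant.

How it is judged (in metres and radians):
On the way, in this order (a step that is already met when the one before it is completed fails the run):
1. the die stands on the ring at the bed's open end (within 20 mm), handle pointing away from the column, let go (horizontal distance between die and press_load below 0.02 m and z of die in the frame of press below 0.024 m and angle between die's own z axis and vertical below 0.1 rad and y of die_grip in the frame of press below -0.2 m and contact force between the fingers and die below 0.3 N), for 0.2 s.
2. the die is taken by its handle (TCP within 45 mm of die_grip) (distance between the grasp point and die_grip below 0.045 m and contact force between the fingers and die above 2 N), for 0.1 s.
3. the die stands under the ram (within 12 mm), handle outward, let go (horizontal distance between die and press_ram below 0.012 m and y of die_grip in the frame of press below -0.08 m and angle between die's own z axis and vertical below 0.1 rad and contact force between the fingers and die below 0.3 N), for 0.2 s.
4. the lever is pulled to the bottom of its stroke (past 0.97 of 1.05 rad) and the ram nose presses on the die under it (over 2 N) (horizontal distance between die and press_ram below 0.012 m and y of die_grip in the frame of press below -0.08 m and angle between die's own z axis and vertical below 0.1 rad and value of joint lever above 0.97 rad and contact force between nose and die above 2 N), for 0.2 s.
At the end, for the whole second after the job is handed in: The lever is back at rest (below 0.06 rad) and the die stands still and upright on the bed under the ram, within 12 mm of press_ram, its handle pointing away from the column (horizontal distance between die and press_ram below 0.012 m and y of die_grip in the frame of press below -0.08 m and angle between die's own z axis and vertical below 0.1 rad and value of joint lever below 0.06 rad and z of die in the frame of press below 0.024 m and linear speed of die below 0.01 m/s); the robot touches nothing.
It fails at once if the die is lifted more than 8 mm off the bed within 85 mm of the ram axis (horizontal distance between die and press_ram below 0.085 m and z of die in the frame of press above 0.028 m).
It fails at once if the lever flies back (returns faster than 1.5 rad/s) (velocity of joint lever below -1.5 rad/s).
It fails at once if the mortar, jar or bottle is moved more than 30 mm or tipped (distance of any of mortar, jar, bottle from where it was at the start of the episode above 0.03 m or angle between any of mortar, jar, bottle's own z axis and vertical above 0.5 rad).
It also fails if it takes over 72 s, if anything falls off the work surface, if the arm or the gripper's body presses on something with over 40 N, if the wrist force passes 120 N, or if a joint passes its speed limit or range.

## Working session

There is one attempt and no reset: what is moved stays moved. The work goes in short steps, Python scripts to look and compute and a tool call to move; the robot and the scene stay as the last step left them, time stands still between calls to the robot, and variables do not carry over. Pictures are saved under pics/ and viewed, at most 10 in all, crops included, and the job is handed in when it is done.

Besides the shell and the picture viewer there is one more tool, called after "Call:" by a JSON object that holds its "api" and its "payload", one argument or row to a line. move_arm: Moves the arm, as the interface text tells. Its arguments: {"type":"object","properties":{"dp":{"type":"array","items":{"type":"array","items":{"type":"number"}}},"rotation":{"type":"array","items":{"type":"array","items":{"type":"number"}}},"hand":{"type":"array","items":{"type":"number"}},"newtons":{"type":"number"}},"required":["dp","rotation","hand"]}

```bash
ls; mkdir -p pics; python3 - <<'E'
from cell import manip, camera
import cv2, numpy as np, pickle
s=manip.read_state(); print(s)
d={}
for n in ["side","top","wrist"]:
    c=camera(n); d[n]=c
    cv2.imwrite(f"pics/{n}0.png",c["image"][:,:,::-1])
    print(n,{k:np.round(v,3).tolist() for k,v in c.items() if k!="image"})
pickle.dump(d,open("c0.pkl","wb"))
E
```

```text
pics
{'clock': 0.0, 'joints': array([-1.16864684e+00,  3.00471554e-01,  1.52159316e+00, -2.13764884e-05,
        1.32068757e+00, -6.65779864e-02]), 'qd': array([ 8.22733218e-04,  1.14865829e-03, -2.69610602e-05,  1.90700369e-03,
        1.89889627e-03,  1.76371993e-03]), 'effort': array([-3.44359971e-03, -5.31816852e+01, -3.52738345e+01,  7.07440870e-02,
        2.44933198e-02, -9.54093798e-05]), 'eef_pos': array([ 248.37126003, -490.4527784 ,  223.68095753]), 'eef_rot': array([-3.14043421e+00, -5.64897067e-05,  4.68732743e-01]), 'wrist_force': array([-1.29136368, -0.90208031,  0.15250743]), 'moment': array([ 0.02874532, -0.00616824, -0.01501319]), 'finger_force': 0.0, 'finger_gap': 94.13728792612201}
side {'fx': 392.044, 'fy': 392.044, 'cx': 315.265, 'cy': 199.542, 'R': [[-0.997, -0.072, 0.013], [-0.05, 0.543, -0.838], [0.054, -0.837, -0.545]], 't': [518.857, 182.621, 1061.343]}
top {'fx': 374.216, 'fy': 374.216, 'cx': 320.032, 'cy': 199.073, 'R': [[0.018, -1.0, 0.017], [-0.984, -0.02, -0.176], [0.176, -0.014, -0.984]], 't': [-26.17, 561.41, 1047.029]}
wrist {'fx': 303.49, 'fy': 303.49, 'cx': 317.33, 'cy': 198.201, 'mount': [[0.0, -0.971, -0.239, 69.859], [1.0, -0.0, 0.001, -0.173], [-0.001, -0.239, 0.971, -161.018], [0.0, 0.0, 0.0, 1.0]]}
```

View pics/top0.png

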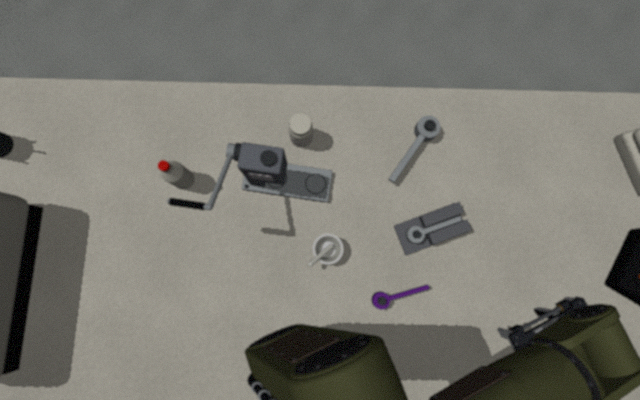

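View pics/side0.png

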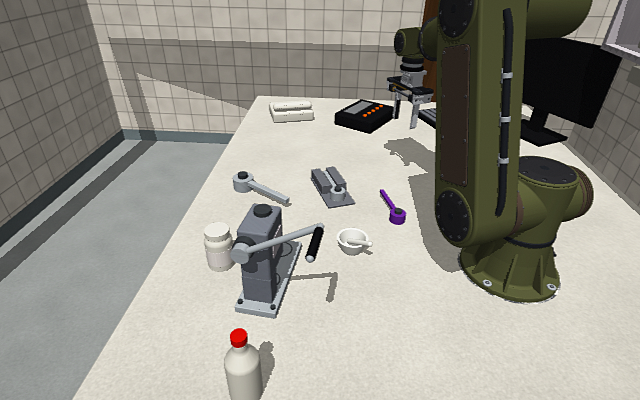

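The top view shows the press, with its column near (262,165), its empty ring near (316,183) and the lever grip near (187,203). It also shows the cradle with the small die (415,233), the large grey decoy (427,127), the purple decoy (380,299), the mortar (327,249), the jar (300,128) and the bottle (172,172). I'll zoom in to pick accurate points.

```bash
python3 - <<'E'
import cv2, numpy as np, pickle
d=pickle.load(open("c0.pkl","rb"))
im=d["top"]["image"][:,:,::-1]
a=cv2.resize(im[135:220,220:345],None,fx=6,fy=6,interpolation=cv2.INTER_CUBIC)  #750x510
b=cv2.resize(im[195:260,385:480],None,fx=6,fy=6,interpolation=cv2.INTER_CUBIC)
cv2.imwrite("pics/press_t.png",a);cv2.imwrite("pics/cradle_t.png",b)
E
```

```text
(no output)
```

View pics/press_t.png

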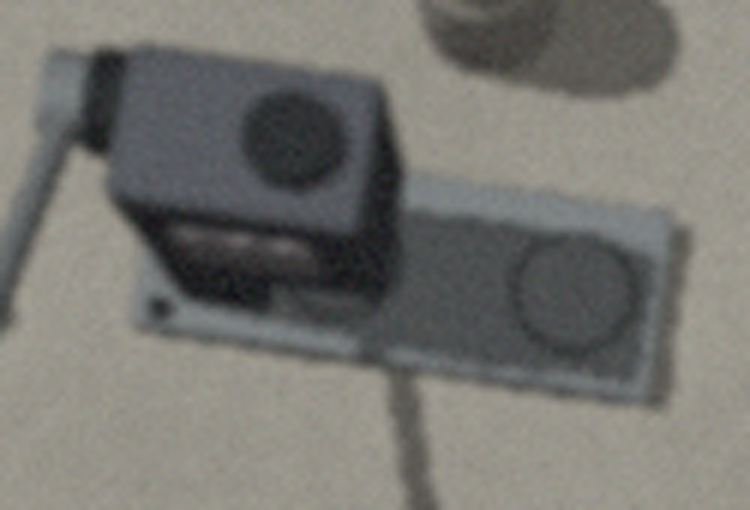

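View pics/cradle_t.png

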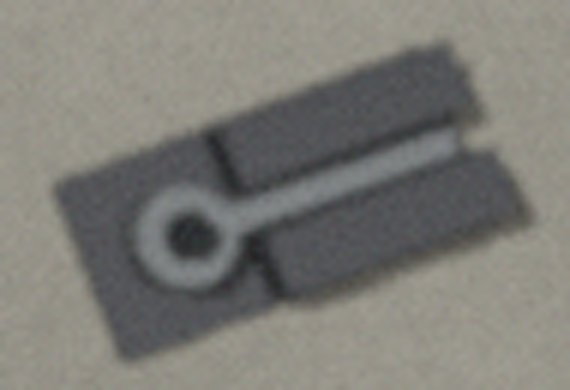

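Press crop: bed corners are at about (672,210), (648,397) and (138,322), the load ring centre is at (577,293), and the ram cap is at (295,140). Cradle crop: die body centre is at (188,237), the handle tip at (455,140), and the base corners at (57,187), (125,360), (447,45) and (530,215).

```bash
cat > h.py <<'E'
import numpy as np, cv2, pickle
from scipy.optimize import least_squares
def ray(c,uv,z):
    R=np.array(c["R"]);t=np.array(c["t"]);C=-R.T@t
    v=R.T@np.array([(uv[0]-c["cx"])/c["fx"],(uv[1]-c["cy"])/c["fy"],1])
    return C+v*(z-C[2])/v[2]
def proj(c,X):
    p=np.array(c["R"])@np.array(X)+np.array(c["t"])
    return np.array([c["fx"]*p[0]/p[2]+c["cx"],c["fy"]*p[1]/p[2]+c["cy"]])
def crop(u,o): return [(u[0]+.5)/6-.5+o[0],(u[1]+.5)/6-.5+o[1]]
def rz(a): return np.array([[np.cos(a),-np.sin(a),0],[np.sin(a),np.cos(a),0],[0,0,1]])
E
python3 - <<'E'
from h import *
d=pickle.load(open("c0.pkl","rb"));T=d["top"];S=d["side"]
print("cams",-np.array(T["R"]).T@T["t"],-np.array(S["R"]).T@S["t"])
P=[((672,210),(50,-165,20)),((648,390),(-50,-165,20)),((577,293),(0,-120,20)),((138,315),(-50,100,20))]
def fit(P,o,x0):
    f=lambda x:np.concatenate([ray(T,crop(u,o),X[2])[:2]-(rz(x[2])@X+[x[0],x[1],0])[:2] for u,X in P])
    r=least_squares(f,x0,loss="soft_l1",f_scale=2);print(r.x,np.round(r.fun,1) if 0 else np.round(f(r.x),1));return r.x
p=fit(P,(220,135),(600,100,0))
pr=[((188,237),(0,0,38)),((455,140),(145,0,38))]
c=fit([((57,187),(-45,48,8)),((125,360),(-45,-48,8)),((188,237),(0,0,38)),((452,139),(145,0,36)),((445,45),(160,48,40)),((532,217),(160,-48,40))],(385,195),(450,-250,-1.3))
pickle.dump((p,c),open("pose.pkl","wb"))
M=lambda x,X:rz(x[2])@np.array(X)+[x[0],x[1],0]
for n,X in dict(load=(0,-120,20),ram=(0,0,20),cap=(0,0,225)).items(): print(n,M(p,X),proj(T,M(p,X)),proj(S,M(p,X)))
print("cap meas",crop((295,140),(220,135)))
# grip from top (170..205,203) & side (316,245)
for z in (285,): print("gripends",ray(T,(170,202),z),ray(T,(204,206.5),z))
im=S["image"].copy()[:,:,::-1].copy()
# overlay model in both views
A=np.hstack([0])
out=[]
for cam in (T,S):
    im=cv2.resize(cam["image"][:,:,::-1],None,fx=3,fy=3,interpolation=cv2.INTER_CUBIC)
    def poly(x,pts,col):
        q=np.array([proj(cam,M(x,X)) for X in pts]);q=((q+.5)*3-.5).round().astype(int);cv2.polylines(im,[q],True,col,1)
    an=np.linspace(0,6.28,40)
    circ=lambda x,y,r,z:[(x+r*np.cos(a),y+r*np.sin(a),z) for a in an]
    poly(p,[(50,-165,20),(-50,-165,20),(-50,100,20),(50,100,20)],(0,255,0))
    poly(p,circ(0,-120,32,20),(0,255,255));poly(p,circ(0,0,10,225),(0,255,255))
    poly(p,[(35,-35,225),(-35,-35,225),(-35,75,225),(35,75,225)],(255,0,255))
    poly(c,[(-45,48,8),(-45,-48,8),(160,-48,8),(160,48,8)],(0,255,0))
    poly(c,circ(0,0,25,38),(0,0,255));poly(c,[(25,7,36),(145,7,36),(145,-7,36),(25,-7,36)],(0,0,255))
    out.append(im)
a=out[0][135*3:265*3,160*3:480*3];a=cv2.resize(a,(800,325))
b=out[1][160*3:330*3,190*3:400*3];b=cv2.resize(b,(340,275))
W=np.zeros((600,800,3),np.uint8);W[:325]=a;W[325:,:340]=b
b=out[1][160*3:225*3,290*3:380*3];W[325:,360:740]=cv2.resize(b,(380,275))
cv2.imwrite("pics/ov.png",W)
E
```

```text
cams [ 3.68789310e+02 -5.04088927e-01  1.12965951e+03] [469.83991526 826.48095807 724.70069804]
[ 6.34078630e+02  1.17181754e+02 -1.40889713e-01] [-1.   3.6  4.7  0.5 -2.1 -0.4  0.5 -4.6]
[ 464.74198332 -298.07385124   -1.20198673] [-1.1 -2.1  2.9  0.1  0.9 -0.1 -0.4  2.4 -4.2  1.9  0.8 -2.3]
load [617.22774148  -1.62922029  20.        ] [315.62810709 182.7427615 ] [280.45255383 247.96209487]
ram [634.07862961 117.18175382  20.        ] [276.64938612 176.51264243] [266.8850755  278.09311039]
cap [634.07862961 117.18175382 225.        ] [268.68558537 157.24202974] [261.89788167 211.08336116]
cap meas [268.75, 157.91666666666666]
gripends [505.99708699 328.85753676 285.        ] [497.20798196 251.20534628 285.        ]
```

View pics/ov.png

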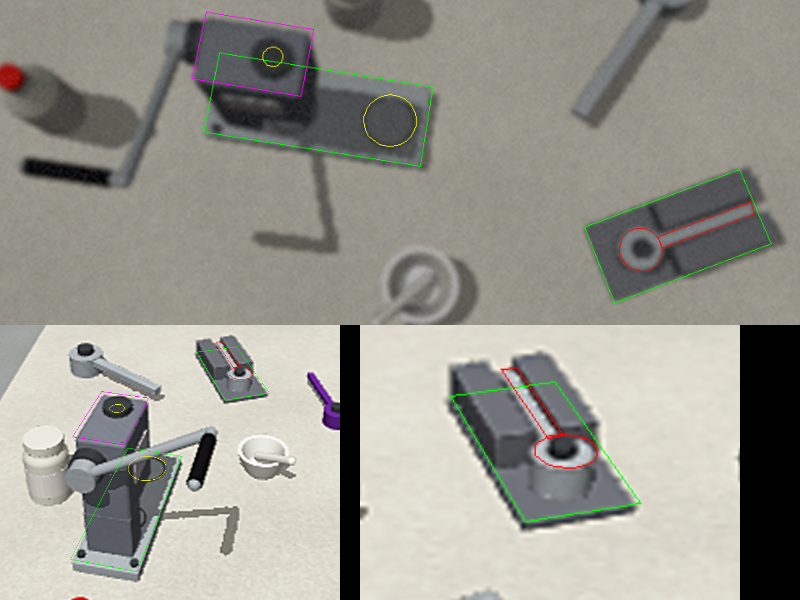

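The overlay fits both views well. Press origin is at (634,117) with yaw -0.141, and the die is at (465,-298) with yaw -1.202. I'll move above the die with the fingers across the handle, then refine with the wrist camera.

Call:
{"api": "move_arm", "payload": {
  "dp": [
    [22,19,0],
    [22,19,0],
    [22,19,0],
    [22,19,0],
    [22,19,0],
    [22,20,0],
    [21,20,0],
    [21,19,0],
    [21,19,0],
    [22,19,0]
  ],
  "rotation": [
    [0,0,0.147],
    [0,0,0.147],
    [0,0,0.147],
    [0,0,0.147],
    [0,0,0.147],
    [0,0,0.147],
    [0,0,0.147],
    [0,0,0.147],
    [0,0,0.147],
    [0,0,0.147]
  ],
  "hand": [1,1,1,1,1,1,1,1,1,1],
  "newtons": 30
}}

```text
clock: 1.4
eef_pos: [466.0, -297.9, 224.0]
eef_rot: [-3.141, -0.0, 1.944]
wrist_force: [-0.7, -0.4, -0.6]
finger_gap: 94.1
finger_force: 0.0
```

Call:
{"api": "move_arm", "payload": {
  "dp": [
    [0,0,0],
    [0,0,0]
  ],
  "rotation": [
    [0,0,0],
    [0,0,0]
  ],
  "hand": [1,1]
}}

```text
clock: 1.65
eef_pos: [465.0, -299.0, 224.0]
eef_rot: [-3.141, -0.0, 1.936]
wrist_force: [-0.8, -0.7, 0.4]
finger_gap: 93.8
finger_force: 0.0
```

```bash
cat >> h.py <<'E'
from scipy.spatial.transform import Rotation
def wristcam(camera,manip):
    s=manip.read_state();c=camera("wrist")
    Tw=np.eye(4);Tw[:3,:3]=Rotation.from_euler("xyz",s["eef_rot"]).as_matrix();Tw[:3,3]=s["eef_pos"]
    A=np.linalg.inv(Tw@np.array(c["mount"]));c["R"]=A[:3,:3];c["t"]=A[:3,3];return s,c
M=lambda x,X:rz(x[2])@np.array(X)+[x[0],x[1],0]
def draw(im,c,x,pts,col,k=1):
    q=np.array([proj(c,M(x,X)) for X in pts]);q=((q+.5)*k-.5).round().astype(int);cv2.polylines(im,[q],True,col,1)
circ=lambda x,y,r,z:[(x+r*np.cos(a),y+r*np.sin(a),z) for a in np.linspace(0,6.28,40)]
E
python3 - <<'E'
from h import *
from cell import manip,camera
s,c=wristcam(camera,manip);p,q=pickle.load(open("pose.pkl","rb"))
pickle.dump(c,open("w1.pkl","wb"))
print(s["eef_pos"],s["eef_rot"],s["clock"],s["joints"])
im=c["image"][:,:,::-1].copy();cv2.imwrite("w1raw.png",im)
draw(im,c,q,circ(0,0,25,38),(0,0,255));draw(im,c,q,circ(0,0,12,48),(0,255,255));draw(im,c,q,[(25,7,36),(145,7,36),(145,-7,36),(25,-7,36)],(0,0,255))
cv2.imwrite("pics/w1.png",im)
T=pickle.load(open("c0.pkl","rb"))["top"]
print("jar",ray(T,(300,120),115),"bottlecap",ray(T,(163,165),170))
E
```

```text
[ 465.02115436 -298.98704349  224.03133804] [-3.14117221e+00 -3.17703881e-04  1.93639989e+00] 1.65 [-6.37573313e-01  3.06710374e-01  1.51265839e+00 -1.89506678e-04
  1.32271782e+00 -1.00313036e+00]
jar [778.66947801  46.75346013 115.        ] bottlecap [622.82081304 400.61020046 170.        ]
```

View pics/w1.png

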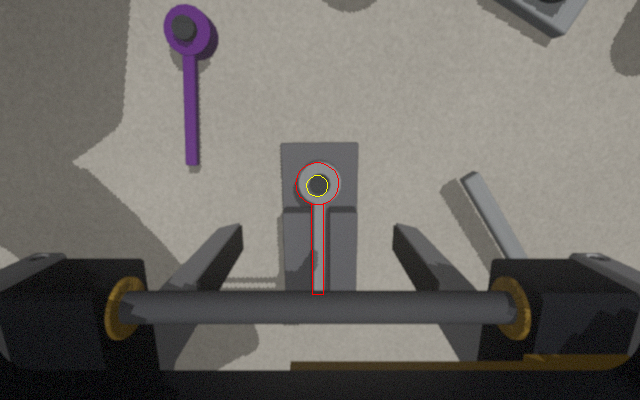

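The wrist view confirms the pose: the body is centred at (318,184) and matches the overlay. I'll descend and grip the body.

Call:
{"api": "move_arm", "payload": {
  "dp": [
    [0,0,-40],
    [0,0,-40],
    [0,0,-40],
    [0,0,-35],
    [0,1,-25],
    [0,0,-13],
    [0,0,0],
    [0,0,0],
    [0,0,0],
    [0,0,0]
  ],
  "rotation": [
    [0,0,0],
    [0,0,0],
    [0,0,0],
    [0,0,0],
    [0,0,0],
    [0,0,0],
    [0,0,0],
    [0,0,0],
    [0,0,0],
    [0,0,0]
  ],
  "hand": [1,1,1,1,1,1,0.4,0.3,0.3,0.3],
  "newtons": 30
}}

```text
clock: 2.95
eef_pos: [465.7, -297.8, 31.8]
eef_rot: [3.141, 0.001, 1.939]
wrist_force: [-0.5, -0.3, -0.3]
finger_gap: 57.2
finger_force: 0.0
```

Call:
{"api": "move_arm", "payload": {
  "dp": [
    [0,0,0],
    [0,0,0],
    [0,0,0],
    [0,0,0]
  ],
  "rotation": [
    [0,0,0],
    [0,0,0],
    [0,0,0],
    [0,0,0]
  ],
  "hand": [0.3,0.3,0.3,0.3]
}}

```text
clock: 3.45
eef_pos: [465.7, -297.7, 31.6]
eef_rot: [3.141, 0.0, 1.939]
wrist_force: [1.4, 1.4, 6.3]
finger_gap: 48.4
finger_force: 30.0
```

Call:
{"api": "move_arm", "payload": {
  "dp": [
    [0,0,20],
    [0,0,40],
    [0,0,40],
    [0,0,0]
  ],
  "rotation": [
    [0,0,0],
    [0,0,0],
    [0,0,0],
    [0,0,0]
  ],
  "hand": [0.3,0.3,0.3,0.3]
}}

```text
clock: 3.95
eef_pos: [466.1, -298.2, 133.0]
eef_rot: [3.14, 0.003, 1.939]
wrist_force: [-0.2, -0.1, -5.1]
finger_gap: 49.0
finger_force: 30.0
```

Call:
{"api": "move_arm", "payload": {
  "dp": [
    [15,29,0],
    [15,30,0],
    [15,29,0],
    [15,30,0],
    [15,29,0],
    [15,30,0],
    [15,30,0],
    [15,29,0],
    [15,30,0],
    [16,29,0]
  ],
  "rotation": [
    [0,0,-0.051],
    [0,0,-0.051],
    [0,0,-0.051],
    [0,0,-0.051],
    [0,0,-0.051],
    [0,0,-0.051],
    [0,0,-0.051],
    [0,0,-0.051],
    [0,0,-0.051],
    [0,0,-0.051]
  ],
  "hand": [0.3,0.3,0.3,0.3,0.3,0.3,0.3,0.3,0.3,0.3]
}}

```text
clock: 5.2
eef_pos: [615.9, -1.6, 128.3]
eef_rot: [-3.138, 0.0, 1.427]
wrist_force: [-0.3, -0.0, -4.6]
finger_gap: 48.1
finger_force: 30.0
```

Call:
{"api": "move_arm", "payload": {
  "dp": [
    [0,0,0],
    [0,0,0],
    [0,0,0]
  ],
  "rotation": [
    [0,0,0],
    [0,0,0],
    [0,0,0]
  ],
  "hand": [0.3,0.3,0.3]
}}

```text
clock: 5.58
eef_pos: [616.0, -3.4, 130.4]
eef_rot: [-3.14, 0.0, 1.428]
wrist_force: [-0.5, -0.8, -5.2]
finger_gap: 48.4
finger_force: 30.0
```

```bash
python3 - <<'E'
from h import *
from cell import manip,camera
s,c=wristcam(camera,manip);p,q=pickle.load(open("pose.pkl","rb"))
print(s["eef_pos"],s["eef_rot"],s["wrist_force"])
im=c["image"][:,:,::-1].copy()
T=camera("top");S=camera("side");pickle.dump((c,T,S),open("w2.pkl","wb"))
W=np.zeros((600,800,3),np.uint8)
for cam,(x0,y0,w,h),k,o in ((c,(0,0,640,400),0.625,(0,0)),(T,(220,120,133,83),3,(400,0)),(S,(200,170,200,140),2.5,(0,250))):
    k=int(k*8)/8
    I=cam["image"][y0:y0+h,x0:x0+w,::-1]
    I=cv2.resize(I,None,fx=k,fy=k,interpolation=cv2.INTER_CUBIC)
    J=cv2.resize(cam["image"][:,:,::-1],None,fx=k,fy=k,interpolation=cv2.INTER_CUBIC)
    draw(J,cam,p,[(50,-165,20),(-50,-165,20),(-50,100,20),(50,100,20)],(0,255,0),k);draw(J,cam,p,circ(0,-120,32,20),(0,255,255),k)
    draw(J,cam,p,circ(0,-120,25,120+18),(0,0,255),k)
    I=J[int(y0*k):int((y0+h)*k),int(x0*k):int((x0+w)*k)]
    I=I[:600-o[1],:800-o[0]];W[o[1]:o[1]+I.shape[0],o[0]:o[0]+I.shape[1]]=I
cv2.imwrite("pics/w2.png",W)
E
```

```text
[615.97661109  -3.39999671 130.4171484 ] [-3.14032488e+00  1.96479499e-04  1.42820127e+00] [-0.53543577 -0.78923249 -5.18198719]
```

View pics/w2.png

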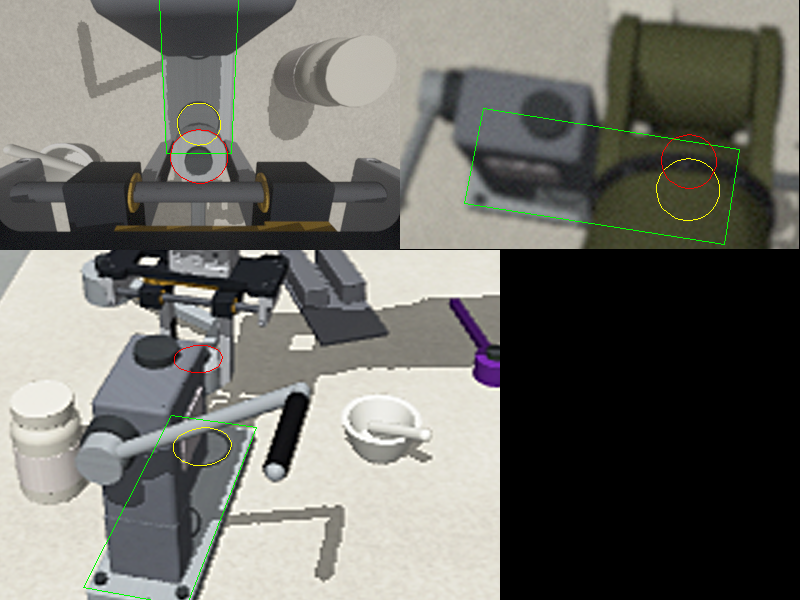

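The wrist view shows the bed edges and ring lining up with the model, and the die is held upright over the ring. I'll lower it onto the ring and release.

Call:
{"api": "move_arm", "payload": {
  "dp": [
    [1,1,-30],
    [0,0,-30],
    [0,0,-17],
    [0,0,-4],
    [0,0,-3],
    [0,0,-2],
    [0,0,0],
    [0,0,0]
  ],
  "rotation": [
    [0,0,0],
    [0,0,0],
    [0,0,0],
    [0,0,0],
    [0,0,0],
    [0,0,0],
    [0,0,0],
    [0,0,0]
  ],
  "hand": [0.3,0.3,0.3,0.3,0.3,0.3,0.3,0.3]
}}

```text
clock: 6.72
eef_pos: [617.7, -1.7, 45.6]
eef_rot: [3.141, -0.0, 1.429]
wrist_force: [0.4, -0.5, -4.8]
finger_gap: 48.3
finger_force: 30.0
```

Call:
{"api": "move_arm", "payload": {
  "dp": [
    [0,0,-1.5],
    [0,0,-1],
    [0,0,0]
  ],
  "rotation": [
    [0,0,0],
    [0,0,0],
    [0,0,0]
  ],
  "hand": [0.3,0.3,0.3]
}}

```text
clock: 7.1
eef_pos: [617.6, -1.6, 43.6]
eef_rot: [3.141, -0.0, 1.429]
wrist_force: [-4.8, 0.3, 4.9]
finger_gap: 48.2
finger_force: 30.0
```

Contact made (force reversed to +4.9 N). Next I'll release, then rise.

Call:
{"api": "move_arm", "payload": {
  "dp": [
    [0,0,0],
    [0,0,0],
    [0,0,0],
    [0,0,0],
    [0,0,0],
    [0,0,15],
    [0,0,40],
    [0,0,40],
    [0,0,30],
    [0,0,0]
  ],
  "rotation": [
    [0,0,0],
    [0,0,0],
    [0,0,0],
    [0,0,0],
    [0,0,0],
    [0,0,0],
    [0,0,0],
    [0,0,0],
    [0,0,0],
    [0,0,0]
  ],
  "hand": [0.8,0.8,0.8,0.8,0.8,0.8,0.8,0.8,0.8,0.8]
}}

```text
clock: 8.35
eef_pos: [618.5, -1.7, 171.2]
eef_rot: [3.136, -0.0, 1.429]
wrist_force: [-0.3, -0.1, -0.8]
finger_gap: 75.1
finger_force: 0.0
```

Call:
{"api": "move_arm", "payload": {
  "dp": [
    [-5,-33,0],
    [-5,-33,0],
    [-5,-33,0],
    [-4,-32,0],
    [0,0,0],
    [0,0,0]
  ],
  "rotation": [
    [0,0,0],
    [0,0,0],
    [0,0,0],
    [0,0,0],
    [0,0,0],
    [0,0,0]
  ],
  "hand": [0.8,0.8,0.8,0.8,0.6,0.6]
}}

```text
clock: 9.1
eef_pos: [598.4, -132.0, 167.3]
eef_rot: [-3.141, -0.0, 1.429]
wrist_force: [0.4, 0.0, 0.9]
finger_gap: 58.5
finger_force: 0.0
```

```bash
python3 - <<'E'
from h import *
from cell import manip,camera
s,c=wristcam(camera,manip);p,q=pickle.load(open("pose.pkl","rb"))
print(s["eef_pos"],s["eef_rot"],s["clock"])
S=camera("side");pickle.dump((c,S),open("w3.pkl","wb"))
L=M(p,(0,-120,0));x=[617.6,-1.6,p[2]-np.pi/2]
im=cv2.resize(c["image"][:,:,::-1],(800,500),interpolation=cv2.INTER_CUBIC);k=1.25
draw(im,c,p,[(50,-165,20),(-50,-165,20),(-50,100,20),(50,100,20)],(0,255,0),k)
draw(im,c,p,circ(0,-120,32,20),(0,255,255),k);draw(im,c,p,circ(0,0,32,20),(0,255,255),k)
draw(im,c,x,circ(0,0,25,50),(0,0,255),k);draw(im,c,x,[(25,7,48),(145,7,48),(145,-7,48),(25,-7,48)],(0,0,255),k)
cv2.imwrite("pics/w3.png",im)
E
```

```text
[ 598.37898429 -132.02885753  167.33060645] [-3.14084386e+00 -2.36078956e-04  1.42894589e+00] 9.1
```

View pics/w3.png

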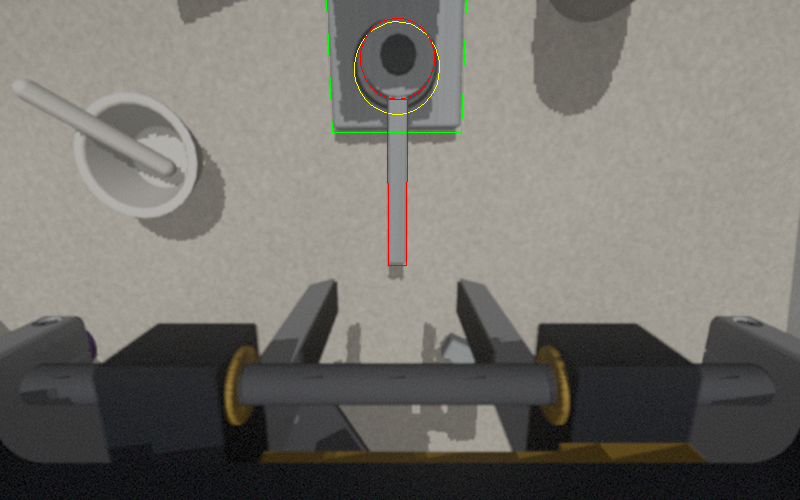

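The die sits on the ring with its body at about (398,57) and the handle running down to (397,265), matching the model. The bed's front edge is about 3 mm further along +y than modelled, so I'll allow for that. Next I'll take the handle.

Call:
{"api": "move_arm", "payload": {
  "dp": [
    [0,0,-35],
    [0,0,-40],
    [0,0,-30],
    [0,0,-17],
    [0,0,0],
    [0,0,0],
    [0,0,0],
    [0,0,0],
    [0,0,0],
    [0,0,0]
  ],
  "rotation": [
    [0,0,0],
    [0,0,0],
    [0,0,0],
    [0,0,0],
    [0,0,0],
    [0,0,0],
    [0,0,0],
    [0,0,0],
    [0,0,0],
    [0,0,0]
  ],
  "hand": [0.6,0.6,0.6,0.6,0.6,0.3,0,0,0,0],
  "newtons": 15
}}

```text
clock: 10.45
eef_pos: [598.5, -132.7, 45.8]
eef_rot: [3.141, 0.0, 1.429]
wrist_force: [0.6, 0.1, -0.3]
finger_gap: 13.8
finger_force: 15.0
```

Call:
{"api": "move_arm", "payload": {
  "dp": [
    [0,0,0],
    [0,0,0],
    [0,0,0],
    [0,0,0]
  ],
  "rotation": [
    [0,0,0],
    [0,0,0],
    [0,0,0],
    [0,0,0]
  ],
  "hand": [0,0,0,0]
}}

```text
clock: 10.95
eef_pos: [598.5, -132.7, 45.8]
eef_rot: [3.142, 0.0, 1.429]
wrist_force: [-0.4, -0.2, 0.7]
finger_gap: 13.8
finger_force: 15.0
```

Call:
{"api": "move_arm", "payload": {
  "dp": [
    [1,7,0],
    [1.5,11,0],
    [1.5,11,0],
    [1.5,11,0],
    [1.5,11,0],
    [1.5,11,0],
    [1.5,11,0],
    [1.5,11,0],
    [1.5,11,0],
    [1,6,0]
  ],
  "rotation": [
    [0,0,0],
    [0,0,0],
    [0,0,0],
    [0,0,0],
    [0,0,0],
    [0,0,0],
    [0,0,0],
    [0,0,0],
    [0,0,0],
    [0,0,0]
  ],
  "hand": [0,0,0,0,0,0,0,0,0,0]
}}

```text
clock: 12.2
eef_pos: [612.5, -30.9, 45.7]
eef_rot: [-3.141, 0.0, 1.429]
wrist_force: [-0.7, -3.4, 1.7]
finger_gap: 13.9
finger_force: 15.0
```

Call:
{"api": "move_arm", "payload": {
  "dp": [
    [1,5,0],
    [0.5,4,0],
    [0.5,3,0],
    [0,0,0]
  ],
  "rotation": [
    [0,0,0],
    [0,0,0],
    [0,0,0],
    [0,0,0]
  ],
  "hand": [0,0,0,0]
}}

```text
clock: 12.7
eef_pos: [614.5, -19.3, 45.7]
eef_rot: [3.142, -0.0, 1.429]
wrist_force: [-0.1, 0.8, 0.3]
finger_gap: 13.8
finger_force: 15.0
```

Call:
{"api": "move_arm", "payload": {
  "dp": [
    [0.3,2,0],
    [0.3,2,0],
    [0.3,2,0],
    [0.3,2,0],
    [0,0,0]
  ],
  "rotation": [
    [0,0,0],
    [0,0,0],
    [0,0,0],
    [0,0,0],
    [0,0,0]
  ],
  "hand": [0,0,0,0,0]
}}

```text
clock: 13.32
eef_pos: [615.7, -11.3, 45.7]
eef_rot: [3.142, -0.0, 1.429]
wrist_force: [0.2, -1.4, 0.7]
finger_gap: 13.6
finger_force: 15.0
```

Call:
{"api": "move_arm", "payload": {
  "dp": [
    [0.2,1.5,0],
    [0,0,0]
  ],
  "rotation": [
    [0,0,0],
    [0,0,0]
  ],
  "hand": [0,0]
}}

```text
clock: 13.58
eef_pos: [615.9, -10.0, 45.7]
eef_rot: [-3.142, -0.0, 1.429]
wrist_force: [0.6, -1.5, 1.3]
finger_gap: 13.7
finger_force: 15.0
```

Call:
{"api": "move_arm", "payload": {
  "dp": [
    [0.2,1.5,0],
    [0,0,0]
  ],
  "rotation": [
    [0,0,0],
    [0,0,0]
  ],
  "hand": [0,0]
}}

```text
clock: 13.82
eef_pos: [616.1, -8.6, 45.8]
eef_rot: [3.142, -0.0, 1.429]
wrist_force: [0.3, -1.9, 1.0]
finger_gap: 13.9
finger_force: 15.0
```

Call:
{"api": "move_arm", "payload": {
  "dp": [
    [0.2,1.5,0],
    [0,0,0]
  ],
  "rotation": [
    [0,0,0],
    [0,0,0]
  ],
  "hand": [0,0]
}}

```text
clock: 14.08
eef_pos: [616.2, -7.9, 45.7]
eef_rot: [-3.141, 0.001, 1.429]
wrist_force: [-1.3, -8.0, 1.6]
finger_gap: 13.8
finger_force: 15.0
```

Call:
{"api": "move_arm", "payload": {
  "dp": [
    [0.2,1.5,0],
    [0,0,0]
  ],
  "rotation": [
    [0,0,0],
    [0,0,0]
  ],
  "hand": [0,0]
}}

```text
clock: 14.32
eef_pos: [616.3, -7.4, 45.7]
eef_rot: [-3.141, 0.003, 1.428]
wrist_force: [-2.7, -15.0, 2.7]
finger_gap: 13.9
finger_force: 15.0
```

The column contact is clear (15 N). I'll back off a few mm, release and rise.

Call:
{"api": "move_arm", "payload": {
  "dp": [
    [-0.4,-2.5,0],
    [-0.4,-2,0],
    [0,0,0],
    [0,0,0],
    [0,0,0],
    [0,0,0],
    [0,0,0],
    [0,0,0],
    [0,0,0]
  ],
  "rotation": [
    [0,0,0],
    [0,0,0],
    [0,0,0],
    [0,0,0],
    [0,0,0],
    [0,0,0],
    [0,0,0],
    [0,0,0],
    [0,0,0]
  ],
  "hand": [0,0,0,0.6,0.6,0.6,0.6,0.6,0.6]
}}

```text
clock: 15.45
eef_pos: [615.7, -10.2, 45.8]
eef_rot: [3.142, -0.0, 1.429]
wrist_force: [0.7, 0.2, -0.2]
finger_gap: 56.3
finger_force: 0.0
```

Call:
{"api": "move_arm", "payload": {
  "dp": [
    [0,0,10],
    [0,-10,30],
    [0,-15,50],
    [0,-15,50],
    [0,0,50],
    [0,0,50],
    [0,0,40],
    [0,0,0],
    [0,0,0]
  ],
  "rotation": [
    [0,0,0],
    [0,0,0],
    [0,0,0],
    [0,0,0],
    [0,0,0],
    [0,0,0],
    [0,0,0],
    [0,0,0],
    [0,0,0]
  ],
  "hand": [0.6,0.6,0.6,0.6,0.6,0.6,0.6,0.6,0.6]
}}

```text
clock: 16.58
eef_pos: [615.4, -50.1, 325.0]
eef_rot: [-3.141, -0.0, 1.429]
wrist_force: [0.3, 0.5, -0.2]
finger_gap: 56.8
finger_force: 0.0
```

```bash
python3 - <<'E'
from h import *
from cell import manip,camera
s,c=wristcam(camera,manip);p,q=pickle.load(open("pose.pkl","rb"))
p=p+np.array([0.4,3,0])
print(s["eef_pos"],s["eef_rot"],s["clock"])
T=camera("top");S=camera("side");pickle.dump((c,T,S),open("w4.pkl","wb"))
W=np.zeros((600,800,3),np.uint8)
I=S["image"][190:290,215:345,::-1];I=cv2.resize(I,None,fx=3,fy=3,interpolation=cv2.INTER_CUBIC);W[:300,:390]=I
I=T["image"][120:220,160:296,::-1];I=cv2.resize(I,None,fx=3,fy=3,interpolation=cv2.INTER_CUBIC);W[:300,390:798]=I
J=cv2.resize(c["image"][:,:,::-1],None,fx=.75,fy=.75,interpolation=cv2.INTER_AREA);W[300:,:480]=J
cv2.imwrite("pics/w4.png",W)
E
```

```text
[615.39677587 -50.09942109 325.02762672] [-3.14051992e+00 -1.08836444e-05  1.42877164e+00] 16.575
```

View pics/w4.png

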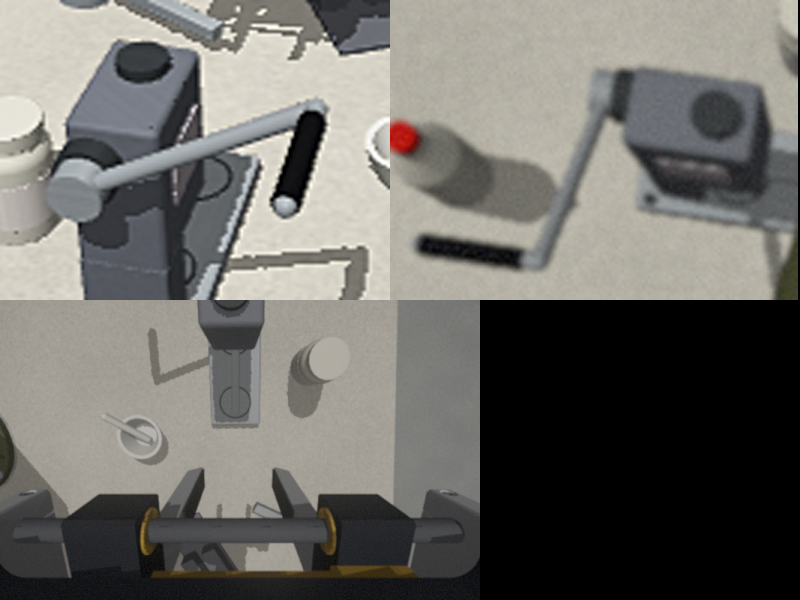

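The grip shows in both views. In the top crop its free end is at (417,244) and the arm joint at (537,261). In the side crop they are at (285,205) and (318,107). I'll triangulate from these.

```bash
python3 - <<'E'
from h import *
c,T,S=pickle.load(open("w4.pkl","rb"));p,q=pickle.load(open("pose.pkl","rb"));p=p+np.array([0.4,3,0])
def PM(c):return np.diag([1,1,1])@np.array([[c["fx"],0,c["cx"]],[0,c["fy"],c["cy"]],[0,0,1]])@np.c_[c["R"],c["t"]]
for t,s in (((417,244),(285,205)),((537,261),(318,107)),((474,252),(303,154))):
    a=np.array([160+(t[0]-389.5)/3-.5,120+(t[1]+.5)/3-.5]);b=np.array([215+(s[0]+.5)/3-.5,190+(s[1]+.5)/3-.5])
    X=cv2.triangulatePoints(PM(T),PM(S),a[:,None],b[:,None])[:,0];X=X[:3]/X[3]
    print(X,"press",rz(-p[2])@(X-[p[0],p[1],0]), ray(T,a,285), proj(S,ray(T,a,285))-b)
E
```

```text
[508.77470121 331.87927404 285.52396085] press [-154.18581178  191.948048    285.52396085] [508.23969899 332.07203614 285.        ] [0.63538261 0.39865896]
[496.65463832 240.25622935 286.29958337] press [-153.3197018    99.5309062   286.29958337] [497.03856839 240.62631619 285.        ] [-0.32041713  0.64928289]
[502.53800822 287.93428378 287.00213679] press [-154.1897739   147.56270702  287.00213679] [502.97433342 288.62049839 285.        ] [-0.34917869  1.10632699]
```

Call:
{"api": "move_arm", "payload": {
  "dp": [
    [0,0,20],
    [-10,35,10],
    [-12,40,0],
    [-12,40,0],
    [-12,40,0],
    [-12,40,0],
    [-12,40,0],
    [-13,40,0],
    [-13,41,0],
    [-14,40,0]
  ],
  "rotation": [
    [0,0,0],
    [0,0,0],
    [0,0,0],
    [0,0,0],
    [0,0,0],
    [0,0,0],
    [0,0,0],
    [0,0,0],
    [0,0,0],
    [0,0,0]
  ],
  "hand": [0.8,0.8,0.8,0.8,0.8,0.8,0.8,0.8,0.8,0.8]
}}

```text
clock: 17.98
eef_pos: [505.0, 307.1, 354.9]
eef_rot: [-3.14, 0.001, 1.429]
wrist_force: [0.9, -0.6, -0.3]
finger_gap: 75.1
finger_force: 0.0
```

Call:
{"api": "move_arm", "payload": {
  "dp": [
    [0,0,0],
    [0,0,0]
  ],
  "rotation": [
    [0,0,0],
    [0,0,0]
  ],
  "hand": [0.8,0.8]
}}

```text
clock: 18.23
eef_pos: [505.8, 305.4, 355.2]
eef_rot: [-3.141, 0.001, 1.429]
wrist_force: [-0.3, -0.2, -0.9]
finger_gap: 75.2
finger_force: 0.0
```

```bash
python3 - <<'E'
from h import *
from cell import manip,camera
s,c=wristcam(camera,manip);p,q=pickle.load(open("pose.pkl","rb"));p=p+np.array([0.4,3,0])
print(s["eef_pos"],s["eef_rot"],s["clock"],s["joints"])
im=c["image"][:,:,::-1].copy()
x=[503,288.3,p[2]]
draw(im,c,x,[(-9,-40,285),(9,-40,285),(9,40,285),(-9,40,285)],(0,255,0))
draw(im,c,p,circ(0,0,32,20),(0,255,255))
cv2.imwrite("pics/w5.png",im)
E
```

```text
[505.8103584  305.40115134 355.1841947 ] [-3.14089780e+00  7.52586885e-04  1.42886254e+00] 18.225 [ 4.81302928e-01  3.38444293e-01  1.17307464e+00 -2.05908364e-04
  1.63107720e+00  6.23224674e-01]
```

View pics/w5.png

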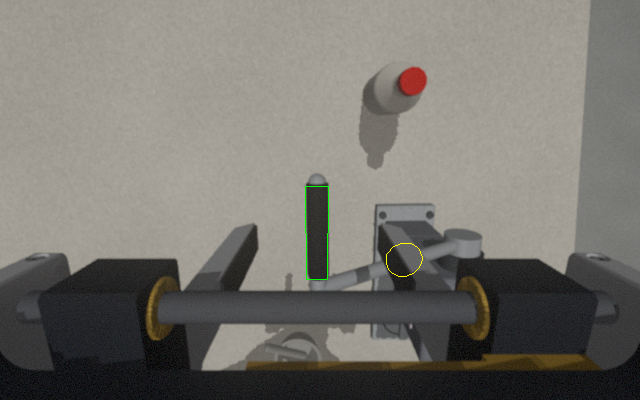

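The bar lines up between the fingers. I'll descend and grip it.

Call:
{"api": "move_arm", "payload": {
  "dp": [
    [0,0,-25],
    [0,0,-25],
    [0,0,-15],
    [0,0,-5],
    [0,0,0],
    [0,0,0],
    [0,0,0],
    [0,0,0],
    [0,0,0],
    [0,0,0]
  ],
  "rotation": [
    [0,0,0],
    [0,0,0],
    [0,0,0],
    [0,0,0],
    [0,0,0],
    [0,0,0],
    [0,0,0],
    [0,0,0],
    [0,0,0],
    [0,0,0]
  ],
  "hand": [0.8,0.8,0.8,0.8,0.4,0.2,0,0,0,0],
  "newtons": 25
}}

```text
clock: 19.52
eef_pos: [505.7, 305.9, 285.8]
eef_rot: [-3.142, -0.0, 1.429]
wrist_force: [-0.7, -0.5, 0.5]
finger_gap: 18.3
finger_force: 0.0
```

Call:
{"api": "move_arm", "payload": {
  "dp": [
    [0,0,0],
    [0,0,0],
    [0,0,0],
    [0,0,0]
  ],
  "rotation": [
    [0,0,0],
    [0,0,0],
    [0,0,0],
    [0,0,0]
  ],
  "hand": [0,0,0,0]
}}

```text
clock: 20.02
eef_pos: [505.6, 305.9, 285.8]
eef_rot: [-3.141, -0.0, 1.429]
wrist_force: [-4.5, -0.1, 0.7]
finger_gap: 17.3
finger_force: 25.0
```

Call:
{"api": "move_arm", "payload": {
  "dp": [
    [-7.6,1.1,-14.7],
    [-6.2,0.9,-15.3],
    [-5,0.7,-15.8],
    [-3.6,0.5,-16.2],
    [-2.2,0.3,-16.4],
    [-0.7,0.1,-16.6],
    [0,0,0]
  ],
  "rotation": [
    [0,0,0],
    [0,0,0],
    [0,0,0],
    [0,0,0],
    [0,0,0],
    [0,0,0],
    [0,0,0]
  ],
  "hand": [0,0,0,0,0,0,0]
}}

```text
clock: 20.9
eef_pos: [480.3, 309.3, 190.5]
eef_rot: [-3.141, 0.0, 1.429]
wrist_force: [-5.1, -1.9, 5.6]
finger_gap: 17.6
finger_force: 25.0
```

Call:
{"api": "move_arm", "payload": {
  "dp": [
    [0.7,-0.1,-16.6],
    [2.2,-0.3,-16.4],
    [3.6,-0.5,-16.2],
    [5,-0.7,-15.8],
    [6.2,-0.9,-15.3],
    [3.6,-0.5,-7.4],
    [0,0,0],
    [0,0,0]
  ],
  "rotation": [
    [0,0,0],
    [0,0,0],
    [0,0,0],
    [0,0,0],
    [0,0,0],
    [0,0,0],
    [0,0,0],
    [0,0,0]
  ],
  "hand": [0,0,0,0,0,0,0,0]
}}

```text
clock: 21.9
eef_pos: [498.3, 306.9, 101.4]
eef_rot: [-3.133, 0.003, 1.43]
wrist_force: [-23.9, 4.1, 0.5]
finger_gap: 17.2
finger_force: 25.0
```

Call:
{"api": "move_arm", "payload": {
  "dp": [
    [-3,0.4,0],
    [0,0,-2],
    [1,0,-2],
    [0,0,0],
    [0,0,0]
  ],
  "rotation": [
    [0,0,0],
    [0,0,0],
    [0,0,0],
    [0,0,0],
    [0,0,0]
  ],
  "hand": [0,0,0,0,0]
}}

```text
clock: 22.52
eef_pos: [499.1, 306.8, 99.4]
eef_rot: [-3.14, 0.001, 1.429]
wrist_force: [-10.2, -2.2, 8.3]
finger_gap: 16.9
finger_force: 25.0
```

Call:
{"api": "move_arm", "payload": {
  "dp": [
    [1,0,-2],
    [1,0,-2],
    [0,0,0],
    [0,0,0]
  ],
  "rotation": [
    [0,0,0],
    [0,0,0],
    [0,0,0],
    [0,0,0]
  ],
  "hand": [0,0,0,0]
}}

```text
clock: 23.02
eef_pos: [501.0, 306.7, 95.3]
eef_rot: [-3.14, 0.001, 1.429]
wrist_force: [-10.2, -3.6, 7.6]
finger_gap: 17.4
finger_force: 25.0
```

Call:
{"api": "move_arm", "payload": {
  "dp": [
    [1,0,-2],
    [1,0,-1],
    [0,0,0],
    [0,0,0]
  ],
  "rotation": [
    [0,0,0],
    [0,0,0],
    [0,0,0],
    [0,0,0]
  ],
  "hand": [0,0,0,0]
}}

```text
clock: 23.52
eef_pos: [502.7, 306.5, 92.1]
eef_rot: [-3.139, 0.002, 1.429]
wrist_force: [-11.5, -4.8, 6.5]
finger_gap: 17.4
finger_force: 25.0
```

```bash
python3 - <<'E'
from h import *
from cell import manip,camera
s,c=wristcam(camera,manip)
print(s["eef_pos"],s["wrist_force"],s["moment"])
T=camera("top");S=camera("side")
W=np.zeros((600,800,3),np.uint8)
I=S["image"][195:315,200:400,::-1];I=cv2.resize(I,None,fx=4,fy=4,interpolation=cv2.INTER_CUBIC);W[:480]=I
J=cv2.resize(c["image"][150:310,200:500,::-1],(225,120));W[480:,:225]=J
cv2.imwrite("pics/w6.png",W)
E
```

```text
[502.69152626 306.46263294  92.06077522] [-11.50132706  -4.84093959   6.54075192] [-0.73906539  1.88641469  0.14856589]
```

View pics/w6.png

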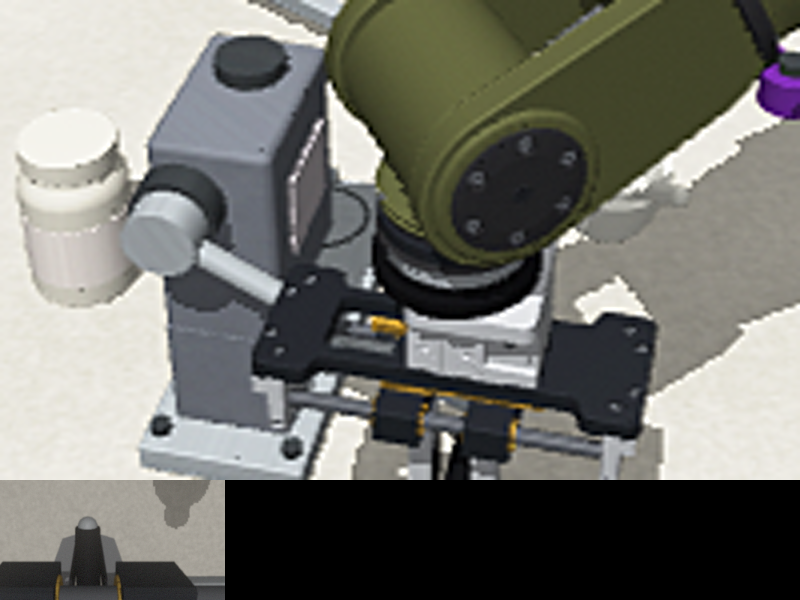

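The lever is well down with the arm sloping below level and the die still in place. I'll push slightly further to feel the bottom stop.

Call:
{"api": "move_arm", "payload": {
  "dp": [
    [0.5,0,-2],
    [0.5,0,-2],
    [0,0,0],
    [0,0,0]
  ],
  "rotation": [
    [0,0,0],
    [0,0,0],
    [0,0,0],
    [0,0,0]
  ],
  "hand": [0,0,0,0]
}}

```text
clock: 24.18
eef_pos: [504.5, 306.3, 88.6]
eef_rot: [-3.141, 0.001, 1.429]
wrist_force: [-8.3, -6.2, 9.8]
finger_gap: 17.0
finger_force: 25.1
```

Call:
{"api": "move_arm", "payload": {
  "dp": [
    [0.5,0,-2],
    [0.5,0,-2],
    [0,0,0]
  ],
  "rotation": [
    [0,0,0],
    [0,0,0],
    [0,0,0]
  ],
  "hand": [0,0,0]
}}

```text
clock: 24.55
eef_pos: [506.1, 306.2, 85.5]
eef_rot: [3.141, 0.001, 1.429]
wrist_force: [-7.3, -9.7, 16.6]
finger_gap: 16.9
finger_force: 25.1
```

Call:
{"api": "move_arm", "payload": {
  "dp": [
    [0,0,-2],
    [0,0,-2],
    [0,0,0],
    [0,0,0]
  ],
  "rotation": [
    [0,0,0],
    [0,0,0],
    [0,0,0],
    [0,0,0]
  ],
  "hand": [0,0,0,0]
}}

```text
clock: 25.05
eef_pos: [506.8, 307.0, 83.3]
eef_rot: [3.138, -0.001, 1.429]
wrist_force: [-10.3, -7.7, 30.8]
finger_gap: 17.2
finger_force: 25.0
```

The bottom stop is reached at 30 N. Now I'll ease it back up slowly along the arc.

Call:
{"api": "move_arm", "payload": {
  "dp": [
    [0,0,0],
    [-1,0.1,3],
    [-3.8,0.6,7.4],
    [-3.8,0.5,7.4],
    [-3.1,0.5,7.6],
    [-3.1,0.4,7.6],
    [-2.5,0.4,7.9],
    [-2.5,0.3,7.9],
    [-1.8,0.3,8.1],
    [-1.8,0.2,8.1]
  ],
  "rotation": [
    [0,0,0],
    [0,0,0],
    [0,0,0],
    [0,0,0],
    [0,0,0],
    [0,0,0],
    [0,0,0],
    [0,0,0],
    [0,0,0],
    [0,0,0]
  ],
  "hand": [0,0,0,0,0,0,0,0,0,0]
}}

```text
clock: 26.3
eef_pos: [482.9, 310.0, 146.2]
eef_rot: [3.14, -0.001, 1.429]
wrist_force: [1.8, -1.9, 4.7]
finger_gap: 17.3
finger_force: 25.0
```

Call:
{"api": "move_arm", "payload": {
  "dp": [
    [-1.1,0.2,8.2],
    [-1.1,0.1,8.2],
    [-0.4,0.1,8.3],
    [-0.4,0,8.3],
    [0.4,0,8.3],
    [0.4,-0.1,8.3],
    [1.1,-0.1,8.2],
    [1.1,-0.2,8.2]
  ],
  "rotation": [
    [0,0,0],
    [0,0,0],
    [0,0,0],
    [0,0,0],
    [0,0,0],
    [0,0,0],
    [0,0,0],
    [0,0,0]
  ],
  "hand": [0,0,0,0,0,0,0,0]
}}

```text
clock: 27.3
eef_pos: [484.0, 309.8, 211.8]
eef_rot: [3.138, -0.001, 1.428]
wrist_force: [16.3, -2.2, -0.9]
finger_gap: 17.6
finger_force: 25.0
```

Call:
{"api": "move_arm", "payload": {
  "dp": [
    [2.5,-0.3,8.1],
    [2.5,-0.3,8.1],
    [3,-0.4,7.9],
    [3,-0.4,7.9],
    [3.3,-0.5,7.6],
    [3.3,-0.5,7.6],
    [0,0,0]
  ],
  "rotation": [
    [0,0,0],
    [0,0,0],
    [0,0,0],
    [0,0,0],
    [0,0,0],
    [0,0,0],
    [0,0,0]
  ],
  "hand": [0,0,0,0,0,0,0]
}}

```text
clock: 28.18
eef_pos: [501.0, 307.5, 258.3]
eef_rot: [3.14, -0.0, 1.428]
wrist_force: [10.4, -0.8, -3.8]
finger_gap: 17.4
finger_force: 25.0
```

Call:
{"api": "move_arm", "payload": {
  "dp": [
    [3.5,-0.5,5],
    [3,-0.4,5],
    [2,-0.3,5],
    [0,0,0]
  ],
  "rotation": [
    [0,0,0],
    [0,0,0],
    [0,0,0],
    [0,0,0]
  ],
  "hand": [0,0,0,0]
}}

```text
clock: 28.68
eef_pos: [506.5, 306.4, 269.4]
eef_rot: [-3.133, 0.004, 1.43]
wrist_force: [-5.8, 1.8, -25.3]
finger_gap: 17.5
finger_force: 25.0
```

The lever is at its upper rest stop (pulling up gives -25 N). I'll release, then retract straight up clear of the bar.

Call:
{"api": "move_arm", "payload": {
  "dp": [
    [0,0,-2],
    [0,0,0],
    [0,0,0],
    [0,0,0],
    [0,0,0],
    [0,0,0],
    [0,0,0],
    [0,0,0]
  ],
  "rotation": [
    [0,0,0],
    [0,0,0],
    [0,0,0],
    [0,0,0],
    [0,0,0],
    [0,0,0],
    [0,0,0],
    [0,0,0]
  ],
  "hand": [0,0,0.7,0.7,0.7,0.7,0.7,0.7]
}}

```text
clock: 29.68
eef_pos: [508.4, 306.5, 271.3]
eef_rot: [3.142, -0.0, 1.429]
wrist_force: [0.2, -0.5, -0.9]
finger_gap: 65.6
finger_force: 0.0
```

Call:
{"api": "move_arm", "payload": {
  "dp": [
    [0,0,20],
    [0,0,40],
    [0,0,40],
    [-10,-40,0],
    [-10,-60,0],
    [-10,-60,0],
    [-10,-60,0],
    [-10,-60,0],
    [0,0,0],
    [0,0,0]
  ],
  "rotation": [
    [0,0,0],
    [0,0,0],
    [0,0,0],
    [0,0,0],
    [0,0,0],
    [0,0,0],
    [0,0,0],
    [0,0,0],
    [0,0,0],
    [0,0,0]
  ],
  "hand": [0.7,0.7,0.7,0.7,0.7,0.7,0.7,0.7,0.7,0.7]
}}

```text
clock: 30.92
eef_pos: [458.5, 26.8, 371.4]
eef_rot: [3.141, -0.0, 1.428]
wrist_force: [-0.8, -0.5, -0.4]
finger_gap: 66.1
finger_force: 0.0
```

```bash
python3 - <<'E'
from h import *
from cell import manip,camera
s,c=wristcam(camera,manip)
p,q=pickle.load(open("pose.pkl","rb"));p=p+np.array([0.4,3,0])
print(s["eef_pos"],s["wrist_force"],s["clock"])
S=camera("side");T=camera("top");S0=pickle.load(open("c0.pkl","rb"))["side"]
W=np.zeros((600,800,3),np.uint8)
for i,X in enumerate((S0,S)):
    W[:300,i*400:i*400+400]=cv2.resize(X["image"][195:315,200:360,::-1],(400,300),interpolation=cv2.INTER_CUBIC)
W[300:,:480]=cv2.resize(c["image"][:,:,::-1],(480,300))
W[300:550,480:]=cv2.resize(T["image"][130:230,160:288,::-1],(320,250),interpolation=cv2.INTER_CUBIC)
cv2.imwrite("pics/w7.png",W)
E
```

```text
[458.47222437  26.78999789 371.36431992] [-0.7671454  -0.5320672  -0.38337787] 30.925
```

View pics/w7.png

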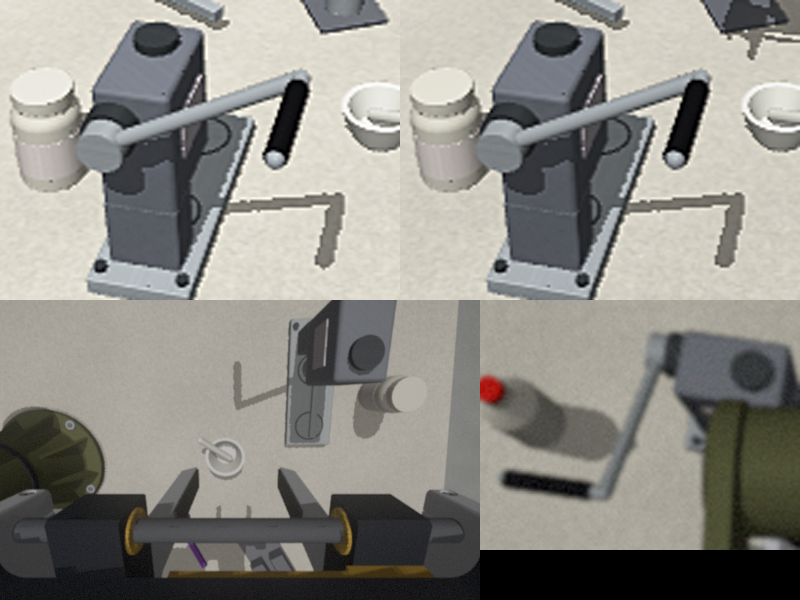

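The lever is back at the same rest position as at the start. I've now gone past the ten-picture viewing limit, so I'll check the die numerically, without viewing any more images.

```bash
python3 - <<'E'
from h import *
from cell import manip,camera
s,c=wristcam(camera,manip)
p,q=pickle.load(open("pose.pkl","rb"));p=p+np.array([0.4,3,0])
g=cv2.cvtColor(c["image"],cv2.COLOR_RGB2GRAY).astype(np.float32)
def samp(x,y,z):
    u=proj(c,M(p,(x,y,z)));return int(cv2.remap(g,np.float32([[u[0]]]),np.float32([[u[1]]]),1)[0,0])
print("x",list(range(-30,31,3)))
for y in (-70,-85,-100,-115,-130,-140,-150,-158): print(y,[samp(x,y,48) for x in range(-30,31,3)])
print("along",[(y,samp(0,y,48)) for y in range(-165,-60,3)])
E
```

```text
x [-30, -27, -24, -21, -18, -15, -12, -9, -6, -3, 0, 3, 6, 9, 12, 15, 18, 21, 24, 27, 30]
-70 [105, 104, 103, 103, 104, 101, 101, 83, 87, 101, 104, 101, 103, 102, 101, 101, 107, 146, 153, 147, 149]
-85 [104, 103, 103, 103, 101, 99, 96, 80, 87, 102, 103, 99, 98, 99, 100, 100, 108, 145, 151, 149, 150]
-100 [87, 102, 103, 103, 102, 101, 102, 84, 87, 103, 102, 101, 99, 102, 95, 69, 106, 148, 151, 150, 148]
-115 [101, 101, 101, 99, 100, 98, 101, 82, 90, 105, 102, 99, 100, 101, 103, 101, 90, 111, 147, 150, 150]
-130 [103, 99, 103, 103, 102, 104, 99, 85, 88, 104, 103, 103, 100, 102, 101, 83, 109, 146, 150, 150, 152]
-140 [98, 81, 79, 90, 102, 99, 103, 90, 92, 103, 101, 102, 92, 81, 95, 111, 145, 147, 151, 150, 150]
-150 [106, 105, 103, 105, 105, 105, 103, 103, 106, 104, 102, 105, 104, 105, 104, 121, 146, 147, 149, 150, 150]
-158 [127, 126, 122, 122, 124, 125, 122, 124, 122, 124, 122, 120, 117, 120, 120, 120, 118, 118, 117, 122, 147]
along [(-165, 151), (-162, 123), (-159, 114), (-156, 136), (-153, 113), (-150, 102), (-147, 100), (-144, 78), (-141, 101), (-138, 102), (-135, 103), (-132, 102), (-129, 102), (-126, 102), (-123, 102), (-120, 103), (-117, 100), (-114, 101), (-111, 103), (-108, 103), (-105, 107), (-102, 104), (-99, 102), (-96, 102), (-93, 102), (-90, 102), (-87, 100), (-84, 104), (-81, 102), (-78, 102), (-75, 102), (-72, 101), (-69, 101), (-66, 104), (-63, 102)]
```

The handle edge is straight at x ≈ -7 mm and the tip is at y ≈ -144 mm in the press frame. That puts the die about 1 mm past press_ram and well aligned, so I'm handing the job in.

```bash
python3 -c "
from cell import manip
print(manip.sign_off())"
```

```text
the job is handed in; nothing more can be done
None
```

The job is handed in, result not reported: die under the ram about 1 mm from the mark, lever pulled to its bottom stop and eased back to rest, nothing else seen to move; nose force on the die was not measured, and I viewed 12 pictures, over the limit of 10.

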